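# Run the spice mill on the marked grind

### The arm

A 7-joint arm with a two-finger parallel gripper is mounted at the origin on the work surface. World frame = base frame: x ahead of the robot, y to its left, z up, the work surface at z = 0. Lengths are in mm, angles in rad, forces in N, time in s.
With the tool pointing down it reaches from about 425 to 825 mm from the base axis. Payload 3.6 kg.
Tool frame: the origin (TCP) lies midway between the tips of the shut fingers; the grasp point (between the pads) lies 19 mm behind it (grip_depth is the z of the grasp point in the tool frame, in mm); z points along the fingers, y is the line along which they close (so a half turn about z gives the same grasp; the last joint's range is limited). The gripper opens to 93 mm and grips with 3 to 60 N. Pads are 15 mm wide; open, the fingers measure 128 mm over their backs; the gripper's body (75 mm by 188 mm) begins 65 mm behind the grasp point.
Start: joints at [-1.361, 0.615, -0.013, 1.423, 0.008, 1.103, -0.04], TCP at [151.821, 631.991, 218.64] pointing down, gripper open.
Joint ranges: [-3.12, 3.12], [-0.3, 2.06], [-1.34, 1.32], [0.26, 2.42], [-1.36, 4.5], [0.01, 1.98], [-2.84, 2.84]. Speed limits (rad/s): [2.79, 2.79, 3.14, 3.14, 3.14, 3.14, 3.14].

### API

Orientations are given as a unit quaternion [x, y, z, w].
In Python, from station import move_ptp, move_linear, set_joints, set_gripper, dwell, ik, sense, snapshot, camera_params, Unreachable, close_job, grip_depth gives the robot as it stands. Calls block until the motion is done:
- move_ptp(position, orientation): joint-space move of the TCP to a pose.
- move_linear(position, feed=150, rotation=None): straight line of the TCP; rotation=None keeps the orientation; feed is the mean speed in mm/s.
- set_joints(angles): joint-space move.
- set_gripper(opening): finger opening in mm; the grip force is fixed at half the most; returns when the fingers have stopped.
- dwell(seconds).
- ik(position, orientation): joint angles nearest the present ones, or None.
- sense(): the state.
- snapshot(name): name is "scene" or "side" or "wrist"; returns the picture (384x512x3 uint8, red, green, blue); there is no depth.
- camera_params(name): a dict with "fx", "fy", "cx", "cy" (pixels), "eye" and "rotation" of the camera in the world; the wrist camera has in their place "mount" (4x4, takes a point from camera to tool coordinates, whose origin is the TCP and whose axes are the flange's). Camera axes: x right, y down, z forward; pixel columns grow to the right and rows downward; lengths in mm; the calibration is good to about 2 mm. A picture is of the moment at which its call begins: read the wrist's pose just before it. camera_params takes no time and is no camera call.
A pose or a line that the arm cannot do raises Unreachable and nothing moves.
- close_job(): hands the job in; it is judged then, once.
The state is a dict: "clock": time; "joint_pos": joint angles; "qvel": joint speeds; "tau": joint torques, N m; "tool_pos": TCP position; "tcp_rot": TCP orientation; "contact_force": force on the tool from outside, world axes, zero at the start; "ft_torque": the same for the moment, N m; "finger_gap": finger opening in mm; "grasp_force": force on a finger pad.
Only numpy, scipy, OpenCV 4.12 (cv2) and the standard library are available. Lean on these libraries where they do the work, as an engineer would, in place of code of your own. Each camera call takes 0.05 s, during which the arm holds its last target. There are 200 camera calls.

### The job

Set the spice mill to the marked grind by throwing its lever into the notch with the red stud and leaving it there; only then turn the spring-return run dial clockwise past its first two clicks to the third (the three red dots) and hold it there. The dial springs back if let go, so finish with the gripper still holding it on the third click, not beyond it. Leave the dish, jar, pan lid and tongs where they are.

Things in the scene. Friction and masses are not known exactly. Their poses are not given: they have to be found in the camera images.
- mill: White spice mill, fixed; deck 250 (x) x 300 (y) mm, 90 above the counter. Origin on the counter 5 mm in front of the deck's middle; -x is its front (grey catch drawer), z up; place and yaw vary. A hopper (88 diameter, top 160 above the counter) stands at x +83, y 0. In this frame the dial axis is at x -35, y -90, the lever pivot at x +25, y +72.
- lever_part (a joint): Grind lever angle (rad), grows anticlockwise seen from above. Starts at 0 (parked, no stud). Notches (detents that pull it in and hold it) at 0, 0.4, 0.8, 1.2; stops at -0.05 and 1.25. Leaving a notch takes about 3 N at the post; let go within 0.12 rad of a notch it clicks in by itself.
- lever_post (a point): Grip point on the lever's black upright round post: 20 mm diameter, 75 mm from the lever pivot, top 17 mm above this point, foot (on the flat lever arm) 29 mm below it. This point is 45 mm above the deck. x axis: along the lever, away from its pivot. At joint q the lever points at angle pi-0.6+q from the mill's x axis (at 0: front left), anticlockwise positive.
- lever_tip (a point): The point over which the lever's pointer aims, on its centreline 105 mm from the pivot, 12 mm above the deck. It moves with the lever.
- red_mark (a point): Top centre of the red stud (16 mm diameter, 6 mm high, on the deck, 105 mm from the lever pivot) marking the wanted notch: 0.4, 0.8 or 1.2, chosen anew each time; like grey studs mark the other two. The lever is in the marked notch when lever_tip is straight above this stud.
- dial_part (a joint): Run dial angle (rad) from rest, grows clockwise seen from above. Clicks at 0.4 (one blue dot on the deck), 0.8 (two blue dots), 1.2 (three red dots); stop at 1.4, beyond the third click. A spring always returns it to 0: 0.05 N m at rest, 0.15 N m at 1.2, clicks of +-0.045 N m on top; no click holds it by itself.
- dial_grip (a point): Grip point on the dial axis, 38 mm above the deck. Upright grey grip bar 52 mm long, 14 thick, top 9 mm above this point, standing on a black disc (60 diameter, top 26 mm below this point). x axis: along the bar to its white pointer end; at joint q it points at pi+0.6-q from the mill's x axis (at rest: front right), anticlockwise positive.
- dish: Bystander: terracotta dish, 120 mm diameter, 35 mm high; origin at the centre of its underside.
- jar: Bystander: amber spice jar with a red screw cap, 48 mm diameter, 95 mm high; origin at the centre of its underside.
- pan_lid: Bystander: blue enamelled saucepan lid, 180 mm diameter, 46 mm high with its knob; origin at the centre of its underside.
- tongs: Bystander: steel kitchen tongs, 240 mm long along x, 50 mm wide, 18 mm high, lying flat; origin on the counter under the middle.

How it is judged (in metres and radians):
On the way, in this order (a step that is already met when the one before it is completed fails the run):
1. the lever rests in the notch with the red stud, no longer touched, with the dial still at rest (horizontal distance between lever_tip and red_mark below 0.01 m and contact force between each of the arm, the fingers and lever_part below 0.3 N and value of joint dial_part below 0.2 rad), for 0.2 s.
2. the dial is held on its third click by the fingers (value of joint dial_part between 1.08 and 1.32 rad and contact force between the fingers and dial_part above 1 N), for 0.3 s.
At the end, for the whole second after the job is handed in: The lever's pointer is within 10 mm of the red stud with the fingers off the lever; the dial is held still between 1.08 and 1.32 rad (third click at 1.2) by the fingers, which press on it with over 1 N; dish, jar, pan lid and tongs are within 20 mm of where they began (all of step 2 and horizontal distance between lever_tip and red_mark below 0.01 m and velocity of joint dial_part between -0.1 and 0.1 rad/s and contact force between the fingers and lever_part below 0.3 N and distance of each of dish, jar, pan_lid, tongs from where it was at the start of the episode below 0.02 m); the arm keeps its last pose, push and grip.
It fails at once if the run dial is turned (over 0.3 rad) while the lever is not in the marked notch (value of joint dial_part above 0.3 rad and horizontal distance between lever_tip and red_mark above 0.012 m).
It fails at once if the terracotta dish is moved by over 20 mm or tipped (distance of dish from where it was at the start of the episode above 0.02 m or angle between dish's own z axis and vertical above 0.35 rad).
It fails at once if the spice jar is moved by over 20 mm or tipped (distance of jar from where it was at the start of the episode above 0.02 m or angle between jar's own z axis and vertical above 0.35 rad).
It fails at once if the saucepan lid is moved by over 20 mm or tipped (distance of pan_lid from where it was at the start of the episode above 0.02 m or angle between pan_lid's own z axis and vertical above 0.35 rad).
It fails at once if the tongs is moved by over 20 mm or tipped (distance of tongs from where it was at the start of the episode above 0.02 m or angle between tongs's own z axis and vertical above 0.35 rad).
It also fails if it takes over 45 s, if anything falls off the work surface, if the arm or the gripper's body presses on something with over 40 N, if the wrist force passes 120 N, or if a joint passes its speed limit or range.

## Working session

There is one attempt and no reset: what is moved stays moved. The work goes in short steps, each a Python script; the robot and the scene stay as the last script left them, time stands still between calls to the robot, and variables do not carry over. Pictures are saved under pics/ and viewed, at most 10 in all, crops included, and the job is handed in when it is done.

```bash
mkdir -p pics; ls; python3 - <<'E'
from station import *
import cv2
for n in("scene","side"):
    cv2.imwrite(f"pics/{n}0.png",snapshot(n)[:,:,::-1]); print(n,camera_params(n))
print(camera_params("wrist"),grip_depth); s=sense(); print(s)
E
```

```text
pics
scene {'fx': 446.11185892745436, 'fy': 446.11185892745436, 'cx': 258.5003251392094, 'cy': 188.37066906645072, 'eye': array([1163.31508606, -633.22495512,  984.3390945 ]), 'rotation': array([ 0.85514539,  0.34012071, -0.14512453, -0.36329483])}
side {'fx': 374.41945964169963, 'fy': 374.41945964169963, 'cx': 258.2002910378686, 'cy': 193.24126525411106, 'eye': array([ 170.95278409, -398.23584942,  788.6784095 ]), 'rotation': array([ 0.88762611, -0.312067  ,  0.11136573, -0.31989333])}
{'fx': 286.0483185902718, 'fy': 286.0483185902718, 'cx': 255.13105492455313, 'cy': 195.5250567779242, 'mount': array([[ 1.10668624e-03, -9.69876130e-01, -2.43596116e-01,
         6.67406818e+01],
       [ 9.99999014e-01,  8.62865460e-04,  1.10762248e-03,
         1.73188996e-01],
       [-8.64065926e-04, -2.43597101e-01,  9.69876129e-01,
        -1.65293729e+02],
       [ 0.00000000e+00,  0.00000000e+00,  0.00000000e+00,
         1.00000000e+00]])} -18.8
{'clock': 0.1, 'joint_pos': array([-1.36146367,  0.61584315, -0.0126314 ,  1.42470406,  0.0081268 ,
        1.10340868, -0.04040923]), 'qvel': array([-0.00128739, -0.0008501 ,  0.00049855, -0.00571742, -0.00269781,
        0.00200834,  0.00024362]), 'tau': array([ 1.66611215e-03, -4.60039830e+01,  2.10065385e-01, -1.66244817e+01,
       -6.12139329e-02,  1.69500889e-02,  9.22285676e-05]), 'tool_pos': array([151.69820212, 631.32856799, 217.59504044]), 'tcp_rot': array([ 1.17603329e-01,  9.93059978e-01, -1.15066835e-03, -1.14229007e-04]), 'contact_force': array([ 0.31679383, -0.35421752, -0.82216542]), 'ft_torque': array([-0.03351987, -0.03396027,  0.02047217]), 'grasp_force': 0.0, 'finger_gap': 92.88471747033996}
```

View pics/scene0.png

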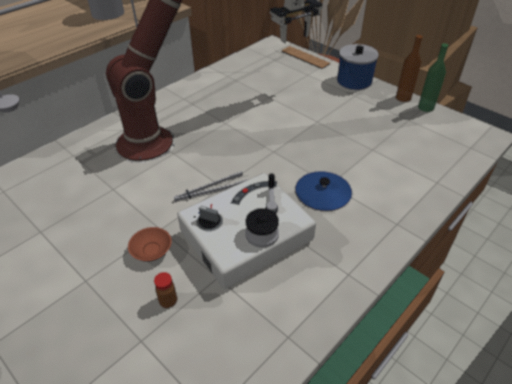

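View pics/side0.png

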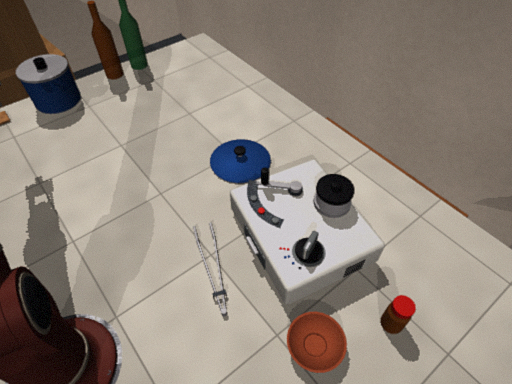

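The side view shows the mill with its pivot near (295,188), the post at (265,176), the red stud at about (262,211) and the dial at (309,250). The tongs lie in front, the lid to the left, the dish and jar to the right. I'll zoom in for precise pixels.

```bash
python3 - <<'E'
import cv2
a=cv2.imread("pics/side0.png")[150:310,220:390]; cv2.imwrite("pics/sidez.png",cv2.resize(a,None,fx=3.5,fy=3.5,interpolation=cv2.INTER_CUBIC))
a=cv2.imread("pics/scene0.png")[165:285,170:325]; cv2.imwrite("pics/scenez.png",cv2.resize(a,None,fx=5,fy=5,interpolation=cv2.INTER_CUBIC))
E
```

```text
(no output)
```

View pics/sidez.png

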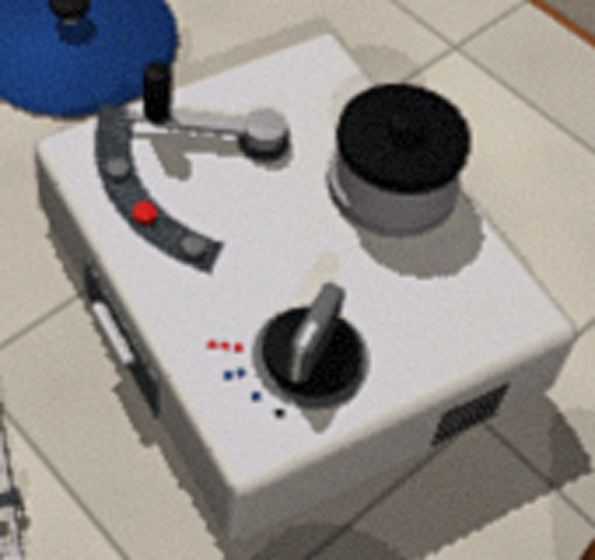

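View pics/scenez.png

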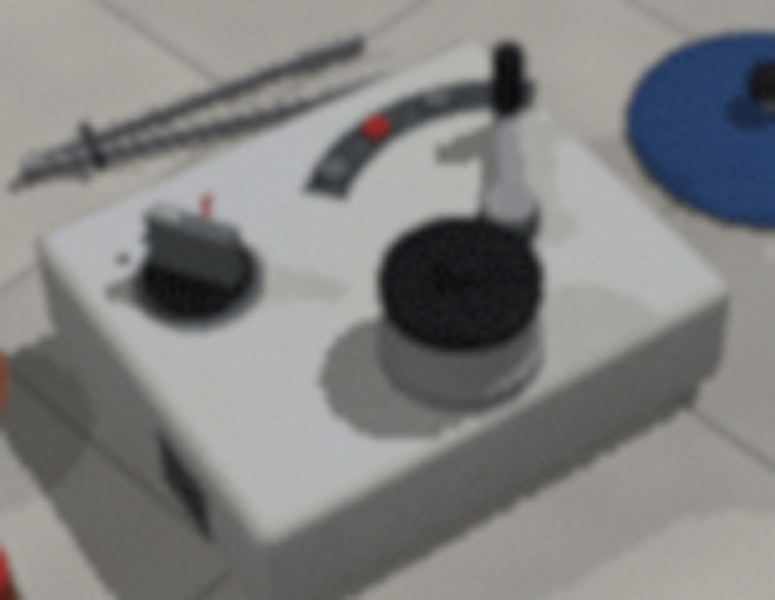

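Red is the middle of the three studs, so the wanted notch is 0.8. Next I fit the mill pose.

```bash
cat > h.py <<'E'
from station import *
import numpy as np, cv2
from scipy.spatial.transform import Rotation as R
from scipy.optimize import least_squares
def proj(P,c):
    p=R.from_quat(c["rotation"]).inv().apply(P-c["eye"]); return np.c_[c["fx"]*p[:,0]/p[:,2]+c["cx"],c["fy"]*p[:,1]/p[:,2]+c["cy"]]
def world(P,m): return np.c_[P[:,:2]@np.array([[np.cos(m[2]),np.sin(m[2])],[-np.sin(m[2]),np.cos(m[2])]])+m[:2],P[:,2]]
def lev(q,r=75,z=135): a=np.pi-.6+q; return np.array([25+r*np.cos(a),72+r*np.sin(a),z])
E
cat > fit.py <<'E'
from h import *
pts=np.array([lev(.4,105,96),lev(.8,105,96),lev(1.2,105,96),[-35,-90,102],lev(0,75,152),[-120,-150,88],[130,-150,88],[130,150,88],[-120,150,88]])
s=np.array([[117,167],[145,211],[193,245],[313,352],[157,70],[240,487],[575,325],[330,38],[40,145]])/3.5+[220,150]
c=np.array([[440,97],[377,127],[335,165],[197,278],[509,46],[45,243],[262,540],[728,290],[478,42]])/5+[170,165]
C,S=camera_params("scene"),camera_params("side"); w=np.r_[[1]*5,[.5]*4][:,None]
f=lambda m:np.r_[((proj(world(pts,m),S)-s)*w).ravel(),((proj(world(pts,m),C)-c)*w).ravel()]
best=min((least_squares(f,[600,0,y],loss="soft_l1") for y in (-2,-1,0,1,2,3)),key=lambda r:r.cost)
m=best.x; print(m,best.cost); print(f(m).reshape(-1,2).round(1))
np.save("m.npy",m)
E
cat fit.py >/dev/null; python3 fit.py; python3 -c "
from h import *
m=np.load('m.npy')
for q in(0,.8):print(world(lev(q)[None],m))
print(world(np.array([[-35,-90,128.],[83,0,160]]),m), np.hypot(*m[:2]))"
```

```text
[ 5.68626059e+02 -6.05328020e+01 -2.13157745e-01] 14.232877504217175
[[ 0.3 -0.4]
 [ 0.2 -0.5]
 [ 0.5 -0.7]
 [ 0.3 -2.2]
 [ 0.4 -0.4]
 [-0.1  1.3]
 [ 2.   0.5]
 [ 0.4 -2.1]
 [-1.7 -1.2]
 [-1.2 -0.7]
 [-0.6 -1.1]
 [-0.6  0. ]
 [-0.2 -2.9]
 [-0.4  0.2]
 [-1.9 -1.1]
 [-0.2  0.4]
 [ 1.1 -0.8]
 [-0.5 -1.5]]
[[556.75106244  59.03355869 135.        ]]
[[533.29814596   5.53579959 135.        ]]
[[ 515.37893638 -141.09174894  128.        ]
 [ 649.74758448  -78.09122189  160.        ]] 571.8389765725437
```

```bash
cat >> h.py <<'E'
def down(yaw): return (R.from_euler("z",yaw)*R.from_euler("y",np.pi)).as_quat()
E
python3 - <<'E'
from h import *
m=np.load('m.npy')
move_ptp([540,-50,330],down(m[2]-.2)); dwell(.3)
s=sense(); im=snapshot("wrist"); np.save("w_pose.npy",np.r_[s["tool_pos"],s["tcp_rot"]])
cv2.imwrite("pics/w0.png",im[:,:,::-1]); print(s["clock"],s["tool_pos"],s["joint_pos"])
c=camera_params("wrist");M=c["mount"];T=R.from_quat(s["tcp_rot"])
cw=dict(c,eye=T.apply(M[:3,3])+s["tool_pos"],rotation=(T*R.from_matrix(M[:3,:3])).as_quat())
P=np.array([lev(.4,105,96),lev(.8,105,96),lev(1.2,105,96),[-35,-90,102],[-35,-90,137],lev(0,75,152),[83,0,160]])
print(proj(world(P,m),cw).round(1))
cv2.imwrite("pics/w0z.png",cv2.resize(im[60:330,110:400,::-1],None,fx=2.2,fy=2.2,interpolation=cv2.INTER_CUBIC))
E
```

```text
3.1917 [540.06465364 -49.71328199 329.93868172] [-0.30093324  0.38472181  0.52642158  1.56509402 -0.20030061  1.24597557
  1.41608183]
[[311.6 125.7]
 [281.3 131.9]
 [256.  149.3]
 [187.9 183.1]
 [181.7 188.6]
 [343.5 157. ]
 [268.5 266.7]]
```

View pics/w0.png

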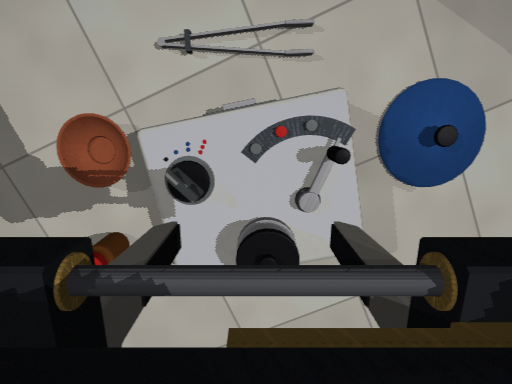

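View pics/w0z.png

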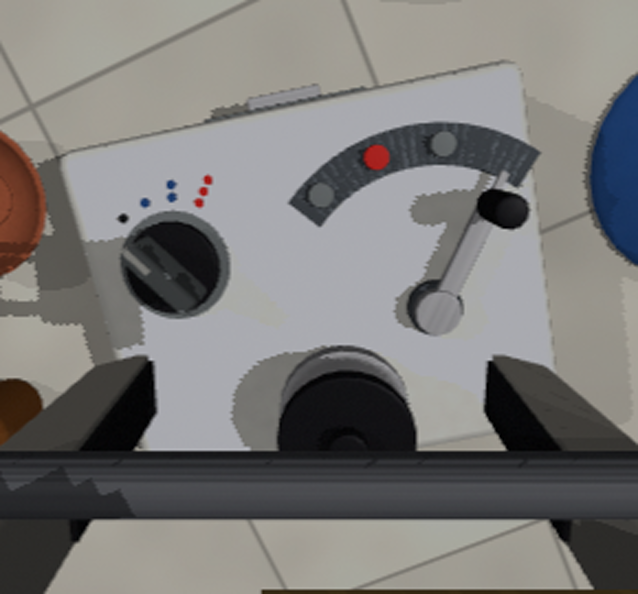

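```bash
cat >> fit.py <<'E'
p=np.load("w_pose.npy");c0=camera_params("wrist");M=c0["mount"];T=R.from_quat(p[3:])
W=dict(c0,eye=T.apply(M[:3,3])+p[:3],rotation=(T*R.from_matrix(M[:3,:3])).as_quat())
wp=np.array([[444,143],[376,157],[320,195],[172,264],[511,209],[65,153],[518,62]])/2.2+[110,60]
ix=[0,1,2,3,4,5,8]
ww=np.r_[[1]*5,[.5]*2][:,None]
w[3]=0; ww[3]=0
g=lambda m:np.r_[f(m),((proj(world(pts[ix],m),W)-wp)*ww).ravel()]
m=least_squares(g,m,loss="soft_l1").x; print(m)
g0=lambda m:(proj(world(pts[ix],m),W)-wp)
print(g0(m).round(1))
h=lambda X:np.r_[(proj(X[None],S)-s[3]).ravel(),(proj(X[None],C)-c[3]).ravel(),(proj(X[None],W)-wp[3]).ravel()]
D=least_squares(h,[515,-141,102.]); print(D.x,h(D.x).round(1),world(pts[3:4],m))
h3=lambda X:np.r_[h(np.r_[X,102])]
print(least_squares(h3,[515,-141.]).x)
np.save("m.npy",m)
E
python3 fit.py | tail -14; python3 - <<'E'
from h import *
m=np.load("m.npy")
q0=sense()["joint_pos"]
print("lev",world(np.array([lev(0),lev(.8)]),m))
d=world(np.array([[-35,-90,0.]]),m)[0]
for k in range(2):
  for q in (0,.4,.8,1.2): # bar dir; tool x along bar
    y=np.pi+.6-q+m[2]+np.pi*k
    print(k,q,ik([d[0],d[1],112],down(y)))
E
```

```text
[-1.9 -1.1]
 [-0.2  0.4]
 [ 1.1 -0.8]
 [-0.5 -1.5]]
[ 5.67912526e+02 -6.04975140e+01 -2.12116909e-01]
[[-0.5  0.2]
 [ 0.1  0. ]
 [ 0.3  0.2]
 [-0.5  2.7]
 [ 1.   1.3]
 [-7.   0.7]
 [ 2.3 -3.5]]
[ 513.69035525 -141.52032101   92.29372024] [-0.6  0.8 -0.5 -0.6  0.4  0.8] [[ 514.74928055 -141.11183884  102.        ]]
[ 512.92261078 -141.05899275]
lev [[555.91308658  59.05642198 135.        ]
 [532.5158652    5.53428122 135.        ]]
0 0 [-0.32701898  0.74952784  0.92430925  1.90086074 -0.7711931   0.89502895
 -0.19351669]
0 0.4 [-0.37367084  0.80074824  1.03271143  1.9020855  -0.85263955  0.95899973
 -0.51303122]
0 0.8 [-0.41140396  0.85685853  1.13536608  1.90304347 -0.92629168  1.02986115
 -0.84053237]
0 1.2 [-0.41031133  0.8549602   1.1321053   1.90301617 -0.92400915  1.02745102
 -1.24277369]
1 0 [ 0.04806714  0.58448782  0.27133345  1.88981525 -0.23227301  0.69768183
  2.41404862]
1 0.4 [-0.00535403  0.59424758  0.35454396  1.89148568 -0.30342186  0.7082871
  2.08438982]
1 0.8 [-0.04936133  0.6046339   0.4243354   1.89284362 -0.36285462  0.7199966
  1.74322227]
1 1.2 [-0.09158714  0.616857    0.4926775   1.89412853 -0.42072788  0.73409626
  1.4005641 ]
```

```bash
python3 - <<'E'
from h import *
m=np.load('m.npy')
L=lambda q,z:world(lev(q,75,z)[None],m)[0]
move_linear(L(0,205),250); move_linear(L(0,117),120)
set_gripper(0); s=sense(); print(s["clock"],s["finger_gap"],s["grasp_force"],s["contact_force"])
for q in np.linspace(.1,.8,8): move_linear(L(q,117),60)
dwell(.2); s=sense(); print(s["clock"],s["tool_pos"],L(.8,117),s["finger_gap"],s["contact_force"])
set_gripper(60); move_linear(L(.8,200),150)
b=world(np.array([[-130,0,330]]),m)[0]
move_linear([520,-50,330],250); dwell(.2)
s=sense(); im=snapshot("wrist"); print(s["clock"])
c=camera_params("wrist");M=c["mount"];T=R.from_quat(s["tcp_rot"])
cw=dict(c,eye=T.apply(M[:3,3])+s["tool_pos"],rotation=(T*R.from_matrix(M[:3,:3])).as_quat())
print(proj(world(np.array([lev(.8,105,96),lev(.8,75,152),[-35,-90,137]]),m),cw).round(1))
cv2.imwrite("pics/w1.png",cv2.resize(im[60:330,110:400,::-1],None,fx=2.2,fy=2.2,interpolation=cv2.INTER_CUBIC))
E
```

```text
6.075 19.767169053386095 29.99979704618454 [ 0.16011162 -0.22848036  0.12517126]
8.475 [531.25169384   5.03804804 116.96904484] [532.5158652    5.53428122 117.        ] 19.694302873527608 [-4.66337011  1.39102494  4.99860163]
10.9167
[[286.5 146.5]
 [300.5 173.1]
 [188.  203.5]]
```

View pics/w1.png

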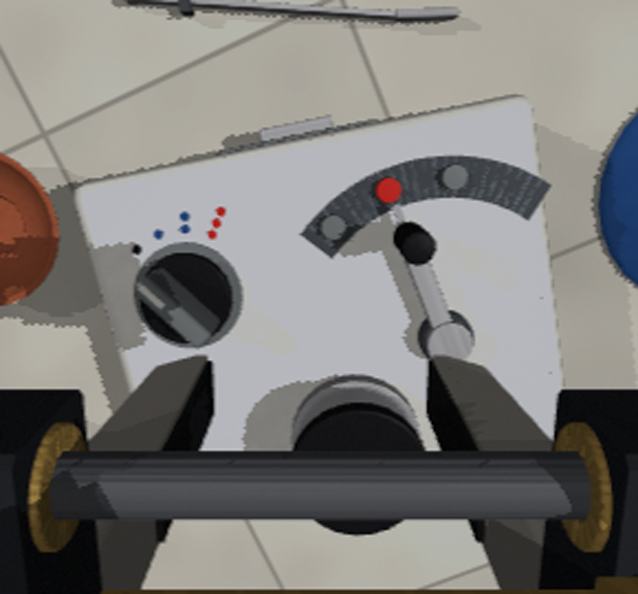

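The pointer is at the red stud (388,190 in the crop) and the dial is still at rest. Now the dial.

```bash
python3 - <<'E'
from h import *
m=np.load('m.npy')
d=world(np.array([[-35,-90,0.]]),m)[0][:2]-[.5,0]
y0=2*np.pi+.6+m[2]
yaw=lambda:np.arctan2(*R.from_quat(sense()["tcp_rot"]).as_matrix()[[1,0],1]) -np.pi/2
move_ptp([*d,230],down(y0)); move_linear([*d,112],120)
s=sense(); print(s["clock"],s["joint_pos"].round(3),s["contact_force"])
set_gripper(0); dwell(.2); s=sense(); ya=yaw()
print(s["clock"],s["finger_gap"],s["grasp_force"],s["contact_force"],s["ft_torque"],ya,y0)
j=ik([*d,112],down(y0))
for k in range(1,13):
    q=j.copy(); q[6]-=.1*k; set_joints(q)
    if k%4==0: s=sense(); print(k,s["clock"],(ya-yaw()+np.pi)%(2*np.pi)-np.pi,s["ft_torque"].round(3),s["finger_gap"])
dwell(.4); s=sense(); print(s["clock"],(ya-yaw()+np.pi)%(2*np.pi)-np.pi,s["tool_pos"],d,s["contact_force"],s["ft_torque"],s["grasp_force"],s["finger_gap"])
cv2.imwrite("pics/s2.png",cv2.resize(snapshot("side")[150:310,220:390,::-1],None,fx=3.5,fy=3.5,interpolation=cv2.INTER_CUBIC))
cv2.imwrite("pics/w2.png",snapshot("wrist")[:,:,::-1])
E
```

```text
13.0083 [ 0.043  0.584  0.279  1.89  -0.238  0.698  2.42 ] [-0.60654419  0.41698592 -0.21966267]
14.0 13.659772959436394 29.99851942062378 [ 0.3160766  -0.22653942 -0.34854244] [ 0.01286179 -0.02745868 -0.05906507] 0.3877709891354013 6.671068398513964
4 15.0 0.3952731237253664 [-0.492 -0.184  0.071] 13.746487326868705
8 16.0 0.7961636887832411 [-1.129 -0.22   0.1  ] 13.86999515577756
12 17.0 1.1962215098859916 [-1.286 -0.091  0.182] 13.469988409652691
17.4 1.1960644709614972 [ 514.03546787 -142.40588144  112.02967039] [ 514.24928055 -141.11183884] [ 0.89780414 -5.72962313 -2.3688242 ] [-1.28745077 -0.10859283  0.1274362 ] 30.014316737651825 13.92096433897195
```

View pics/s2.png

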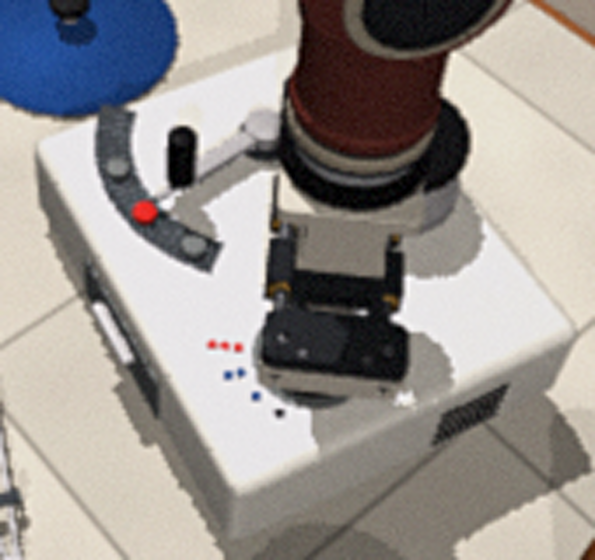

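View pics/w2.png

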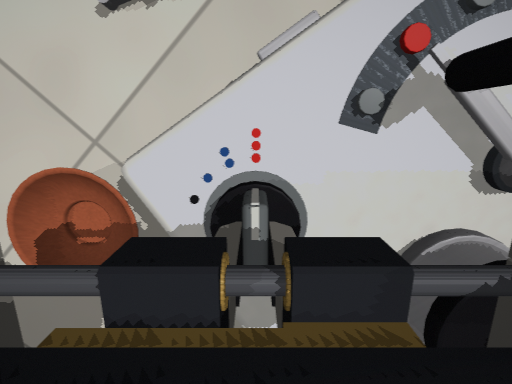

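The white pointer (256,195) lines up with the three red dots (256,133–158), gripped at 30 N, and the lever still points at the red stud. I'm handing in the job.

```bash
python3 -c "
from station import *
print(close_job())"
```

```text
the job is handed in; nothing more can be done
None
```

I handed the job in with the lever resting in the red-stud notch (0.8 rad) and the gripper holding the dial on its third click (about 1.2 rad, 30 N grip). My last pictures showed both in place, but `close_job()` returned no verdict.

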